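# Vent and unscrew the storage jar

## Task

Open the white square storage jar that stands in the wooden brace: pull the red vent knob on its blue cap up to its stop to let air in and let it spring shut again, then unscrew the cap anticlockwise until its threads let go and lift it straight off. Finish while still holding the cap level just above the jar's mouth (clear of the jar by no more than about 3 cm); the jar stays down in its brace, and the salt shaker, pepper mill and tin beside it are left alone.

Things in the scene. Friction and masses are not known exactly. Their poses are not given: they have to be found in the camera images.
- jar_brace: wooden block fixed to the worktop, 106x106x34 mm, with a square pocket 67.5 mm wide and 26 mm deep that keeps the jar from turning; origin at the centre of its underside, on the worktop, x and y along its sides, z up
- jar: loose white jar, 0.76 to 1 kg, square body 65x65x78 mm, round shoulder (62 mm across) to 83.5 mm, neck 43 mm across, rim at 101 mm with an orange sprung seal (top at 102.5 mm pressed, 104.5 mm free), three thread pieces. Origin: centre of its underside, z up, 8 mm above the worktop in the brace. Only its weight and the pocket hold it: while screwed on, lifting the cap lifts the jar
- cap: blue screw cap, 62 mm across, straight skirt, 19.5 mm high without the knob, 0.08 kg. Origin: centre of the skirt's lower edge, z up; screwed on, 86 to 87 mm above the jar's origin (94 to 95 mm above the worktop). Three lugs inside sit under the jar's thread pieces, pressed up by the seal (about 25 N): it turns stiffly (0.2 to 0.8 N m) and rises 1 to 3 mm as it turns
- cap_mark (a point): white mark's outer end on the cap's top rim, 30 mm from the axis along the cap's own x, 19.5 mm above its origin; shows the turn. Cap yaw minus jar yaw: -0.2 to 0 rad when tight, threads let go at +0.6 (anticlockwise from above), a stop blocks at about +1.35; +1.0 is best: one turn of about 60 to 65 degrees in one grasp
- vent_knob (a point): middle of the red vent knob, 20 mm across and 16 mm high (grip this part), on the cap's axis, 32 mm above the cap's origin when shut (its underside is 4.5 mm above the cap's top, its top 20.5 mm); moves up with it
- vent (a joint): lift of the vent knob, m: 0 shut, 0.010 at its stop; a spring (1.3 N shut, 4.5 N at the stop) shuts it when let go. Pulled to the stop means above 0.008 for 0.2 s
- salt_shaker: bystander, salt shaker of glass and grey plastic, 44 mm across, 90 mm high; origin at the centre of its underside
- pepper_mill: bystander, dark wooden pepper mill, 58 mm across, 160 mm high; origin at the centre of its underside
- tuna_tin: bystander, flat round food tin, 86 mm across, 40 mm high; origin at the centre of its underside
Things that resemble listed ones, but are neither listed nor needed, are in the scene too. What is meant by the cap is not purple, and is the larger of those in its own colour.

How it is judged:
By the outcome, as a careful person would: the job done as asked, in the order asked, and still so for the second after the job is handed in, while the arm keeps its last pose, push and grip.
It also fails if it takes over 40 s, if anything falls off the work surface, if the arm or the gripper's body presses on something with over 40 N, if the wrist force passes 120 N, or if a joint passes its speed limit or range.

## Robot

A 6-joint arm with a two-finger parallel gripper is mounted at the origin on a cart in front of the work surface, level with it; the furniture and walls round the work are solid. World frame = base frame: x ahead of the robot, y to its left, z up, the work surface at z = 0. Lengths are in m, angles in rad, forces in N, time in s.
With the tool pointing down it reaches from about 0.3 to 0.875 m from the base axis. Payload 6.4 kg.
Tool frame: the origin (TCP) lies midway between the tips of the shut fingers; the grasp point (between the pads) lies 19 mm behind it; z points along the fingers, y is the line along which they close (so a half turn about z gives the same grasp; the last joint's range is limited). The gripper opens to 85 mm and grips with 20 to 120 N. Pads are 22 mm wide; open, the fingers measure 114 mm over their backs; the gripper's body (76 mm by 85 mm) begins 54 mm behind the grasp point. The pads swing forward as they close: fully open they stand 13 mm farther back than shut.
Start: joints at [1.058, 0.181, 1.607, -0, 1.354, -0.206], TCP at [0.174, 0.548, 0.231] pointing down, gripper open.
Joint ranges: [-2.99, 2.99], [-0.89, 2.07], [0.3, 2.58], [-1.14, 4.28], [0, 2.63], [-3.12, 3.12]. Speed limits (rad/s): [2.57, 2.57, 3.01, 3.14, 3.14, 3.14].

## Interface

Orientations are given as a unit quaternion [w, x, y, z].
In Python, from bench import sensors, vision, ctrl gives the robot as it stands.
- The arm moves only by the tool carry_out, never from a script. Its argument "deltas" is text: rows parted by semicolons, each of 7 numbers parted by spaces: the shift along the tool's x, y, z in mm, then the turn, a rotation vector about the tool's x, y, z in rad, then the closure, from 0 (fully open) to 1 (shut). In form: tx ty tz ax ay az claw; .... A call has 1 to 12 rows; each row is the pose to reach, as a shift and turn from the pose commanded when the call began, along the tool's axes at that moment; what a row does not reach only later rows make up. A row lasts 1/8 s, in which the tool goes at most 62.5 mm and 10.7 degrees, less where a joint would pass 70% of its speed; a pose out of reach is approached as far as the arm can. A call with a gripper value outside its range is refused whole. The fingers move at their own pace and stop on an object; the grip force is fixed at half the most. Time passes only in rows, so rows that repeat a pose let the fingers close. It gives the time, the measured TCP pose, the force, the opening and the grip force at its end, in the units of the state.
- sensors.get_obs(): the state, without advancing time (a new reading comes with each control period).
- vision.camera(name): name is "scene" or "top"; returns the picture (384x512x3 uint8, blue, green, red); there is no depth.
- vision.camera_model(name): a dict with "K" (3x3 intrinsics, pixels), "extrinsics" (4x4, takes a point from world to camera coordinates). Camera axes: x right, y down, z forward; pixel columns grow to the right and rows downward; lengths in m; the calibration is good to about 2 mm. A picture is of the moment at which its call begins. camera_model takes no time and is no camera call.
- ctrl.hand_in(): hands the job in; it is judged then, once.
The state is a dict: "time_s": time; "q": joint angles; "dq": joint speeds; "joint_efforts": joint torques, N m; "eef_pos": TCP position; "eef_rot": TCP orientation; "wrist_force": force on the tool from outside, world axes, zero at the start; "torque": the same for the moment, N m; "opening": opening from 0.0 (shut) to 1.0 (fully open); "grasp_force": force on a finger pad.
Only numpy, scipy, OpenCV 4.12 (cv2) and the standard library are available. Lean on these libraries where they do the work, as an engineer would, in place of code of your own. Each camera call takes 0.05 s, during which the arm holds its last target. There are 200 camera calls.

## Working session

There is one attempt and no reset: what is moved stays moved. The work goes in short steps, Python scripts to look and compute and a tool call to move; the robot and the scene stay as the last step left them, time stands still between calls to the robot, and variables do not carry over. Pictures are saved under pics/ and viewed, at most 10 in all, crops included, and the job is handed in when it is done.

Besides the shell and the picture viewer there is one more tool, called after "Emit:" as a command line: name --argument value ..., lists and objects as JSON in quotes. carry_out: Moves the arm, as the interface text tells. Its arguments: {"type":"object","properties":{"deltas":{"type":"string"}},"required":["deltas"]}

```bash
mkdir -p pics; python3 - <<'E'
from bench import sensors, vision
import cv2,numpy as np
o=sensors.get_obs(); print(o)
for n in("scene","top"):
    im=vision.camera(n); cv2.imwrite(f"pics/{n}0.png",im); m=vision.camera_model(n); print(n,np.round(m["K"],1).tolist(),np.round(m["extrinsics"],3).tolist())
E
```

```text
{'time_s': 0.0, 'q': array([ 1.05769395e+00,  1.81552731e-01,  1.60804106e+00,  2.59004518e-05,
        1.35379433e+00, -2.06299516e-01]), 'dq': array([0.00031727, 0.00014258, 0.00032367, 0.00136591, 0.00019   ,
       0.00105295]), 'joint_efforts': array([ 9.75542862e-04, -4.44858885e+01, -3.51342416e+01, -6.05527498e-05,
        8.91164644e-03, -1.69220652e-05]), 'eef_pos': array([0.17334805, 0.5476532 , 0.23036161]), 'eef_rot': array([-3.27832717e-04,  1.52803203e-01,  9.88256229e-01, -8.35831978e-04]), 'wrist_force': array([ 0.40822999, -0.3099807 , -0.65083292]), 'torque': array([-0.02702648,  0.03170457,  0.04223045]), 'grasp_force': 0.0, 'opening': 0.9981007764176956}
scene [[433.8, 0.0, 254.5], [0.0, 433.8, 190.6], [0.0, 0.0, 1.0]] [[0.851, -0.524, -0.027, -0.329], [-0.248, -0.357, -0.901, 0.342], [0.463, 0.773, -0.433, 0.407], [0.0, 0.0, 0.0, 1.0]]
top [[461.8, 0.0, 259.1], [0.0, 461.8, 185.3], [0.0, 0.0, 1.0]] [[-0.017, -0.999, -0.033, 0.358], [-0.997, 0.02, -0.076, 0.587], [0.076, 0.032, -0.997, 0.901], [0.0, 0.0, 0.0, 1.0]]
```

View pics/scene0.png

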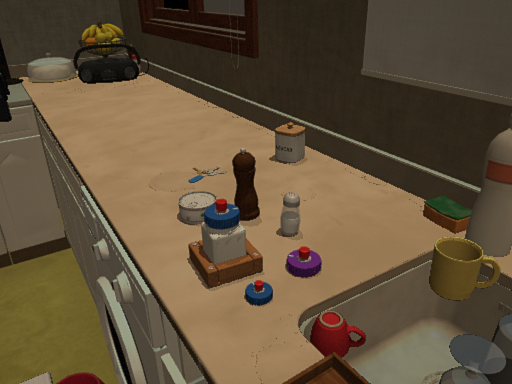

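View pics/top0.png

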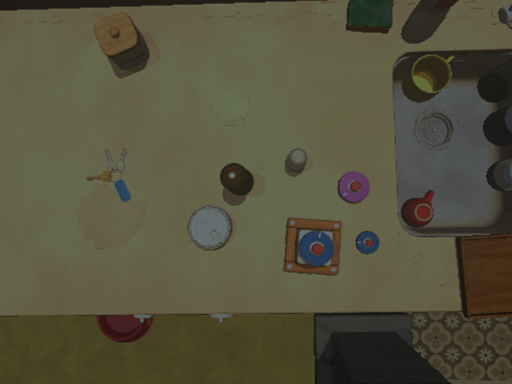

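The scene view shows the jar with the blue cap at about (221,215) and its knob at (221,205). In the top view the cap is at (317,248), its white mark is near the rim around (322,235), and the brace spans (285..341, 219..274).

```bash
cat > h.py <<'E'
import cv2,numpy as np
from bench import sensors, vision
def ray(n,uv):
    m=vision.camera_model(n);T=np.array(m["extrinsics"]);R=T[:3,:3]
    d=R.T@np.linalg.inv(m["K"])@[*uv,1];return -R.T@T[:3,3],d/np.linalg.norm(d)
def onplane(n,uv,z):
    c,d=ray(n,uv);return c+d*(z-c[2])/d[2]
def proj(n,p):
    m=vision.camera_model(n);v=np.array(m["K"])@(np.array(m["extrinsics"])@[*p,1])[:3];return v[:2]/v[2]
def tri(u1,u2):
    (c1,d1),(c2,d2)=ray("scene",u1),ray("top",u2)
    s=np.linalg.lstsq(np.c_[d1,-d2],c2-c1,rcond=None)[0];a=c1+s[0]*d1;b=c2+s[1]*d2
    return (a+b)/2,np.linalg.norm(a-b)
def blob(im,lo,hi,box):
    x0,y0,x1,y1=box;h=cv2.cvtColor(im,cv2.COLOR_BGR2HSV)
    m=np.zeros(im.shape[:2],np.uint8);m[y0:y1,x0:x1]=cv2.inRange(h,lo,hi)[y0:y1,x0:x1];return m
def center(m):
    c=max(cv2.findContours(m,0,2)[0],key=cv2.contourArea);x,y,w,h=cv2.boundingRect(c);M=cv2.moments(c)
    return (M['m10']/M['m00'],M['m01']/M['m00']),(x,y,w,h),c
E
python3 - <<'E'
from h import *
t=cv2.imread("pics/top0.png");s=cv2.imread("pics/scene0.png")
red=lambda im,b:blob(im,(0,150,90),(8,255,255),b)
blue=lambda im,b:blob(im,(95,120,40),(118,255,255),b)
bt=(285,220,342,275);bs=(195,190,250,240)
for n,im,b in(("t",t,bt),("s",s,bs)):
    print(n,"red",center(red(im,b))[:2],"blue",center(blue(im,b))[:2])
kt=center(red(t,bt))[0];ks=center(red(s,bs))[0];print("knob",tri(ks,kt), onplane("top",kt,.13))
hull=cv2.convexHull(center(blue(t,bt))[2]);e=cv2.fitEllipse(hull);print("ellipse",e,onplane("top",e[0],.1135))
# brace
br=blob(t,(3,90,60),(16,255,255),(275,210,350,285))
r=cv2.minAreaRect(center(br)[2]);print(r)
C=np.array([onplane("top",p,.034) for p in cv2.boxPoints(r)]);print(C.round(4),C.mean(0))
d=np.diff(C,axis=0);print(np.linalg.norm(d,axis=1),np.arctan2(d[:,1],d[:,0]))
cv2.imwrite("pics/c1.png",np.hstack([cv2.resize(t[218:278,283:343],(400,400),interpolation=2),cv2.resize(s[190:250,192:252],(400,400),interpolation=2)]))
for nm,p in(("tin",onplane("top",(210,228),.04)),("mill",onplane("top",(237,180),.1)),("salt",onplane("top",(297,160),.06))):print(nm,p)
E
```

```text
t red ((317.22137404580155, 248.94910941475825), (313, 244, 10, 11)) blue ((315.93054689124557, 248.41068829278436), (300, 232, 33, 34))
s red ((221.45169082125602, 203.14975845410626), (216, 199, 11, 11)) blue ((221.568093385214, 217.52237354085602), (204, 204, 36, 25))
knob (array([0.47140809, 0.2430699 , 0.12917267]), np.float64(0.002022134621679945)) [0.47055325 0.24359235 0.13      ]
ellipse ((316.02899169921875, 248.08099365234375), (32.46784210205078, 33.58842849731445), 155.1565399169922) [0.47110689 0.24420758 0.1135    ]
((312.64215087890625, 246.01016235351562), (54.43274688720703, 53.64902877807617), 4.085616588592529)
[[0.4228 0.3021 0.034 ]
 [0.5278 0.2923 0.034 ]
 [0.5183 0.1853 0.034 ]
 [0.4138 0.1959 0.034 ]] [0.47067741 0.2439067  0.034     ]
[0.10544532 0.10743087 0.10497953] [-0.09313728 -1.65943936  3.03989062]
tin [0.50930123 0.44600079 0.04      ]
mill [0.59830491 0.38631095 0.1       ]
salt [0.6386057  0.27193952 0.06      ]
```

View pics/c1.png

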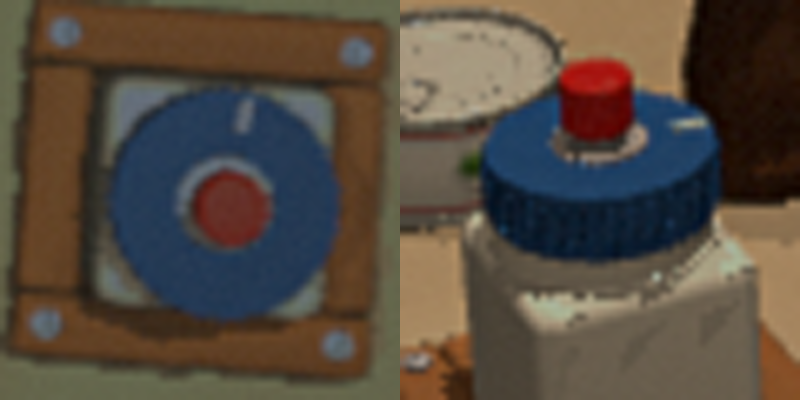

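Emit:
carry_out --deltas "-42 -22 0 0 0 0 0; -84 -44 0 0 0 0 0; -126 -67 0 0 0 0 0; -168 -89 0 0 0 0 0; -210 -111 0 0 0 0 0; -252 -133 0 0 0 0 0; -294 -156 0 0 0 0 0; -336 -178 0 0 0 0 0; -376 -200 0 0 0 0 0; -376 -200 20 0 0 0 0; -376 -200 50 0 0 0 0; -376 -200 70 0 0 0 0"

```text
time_s: 1.6
eef_pos: [0.4709, 0.2435, 0.1595]
eef_rot: [-0.001, 0.153, 0.988, -0.0]
wrist_force: [-0.2, -0.5, 1.2]
opening: 0.998
grasp_force: 0.0
```

```bash
python3 - <<'E'
from h import *
from scipy.spatial.transform import Rotation as Rn
o=sensors.get_obs();print(o["time_s"],o["q"].round(3),o["eef_pos"].round(4),o["eef_rot"].round(4),o["wrist_force"].round(2),o["opening"])
q=o["eef_rot"];R=Rn.from_quat(np.r_[q[1:],q[0]]).as_matrix();print(R.round(4))
print("to axis in tool mm",(R.T@(np.array([.471,.244,.1185])-o["eef_pos"])*1000).round(1))
t=cv2.imread("pics/top0.png");h=cv2.cvtColor(t,cv2.COLOR_BGR2HSV)
m=np.zeros(t.shape[:2],np.uint8);m[229:243,313:327]=cv2.inRange(h,(0,0,110),(180,110,255))[229:243,313:327]
c=center(m);print(c[:2]);p=onplane("top",c[0],.1135);print(p,"mark yaw",np.arctan2(p[1]-.244,p[0]-.471))
cv2.imwrite("pics/s2.png",vision.camera("scene")[120:260,150:300]);cv2.imwrite("pics/t2.png",vision.camera("top")[180:320,240:390])
a=cv2.imread("pics/s2.png");b=cv2.imread("pics/t2.png");cv2.imwrite("pics/c2.png",cv2.resize(np.hstack([a,b]),(800,373),interpolation=2))
E
```

```text
1.6 [ 0.253  0.16   1.785  0.     1.199 -1.01 ] [0.4709 0.2435 0.1595] [-1.100e-03  1.531e-01  9.882e-01 -4.000e-04] [-0.2  -0.55  1.18] 0.9978796076864815
[[-9.531e-01  3.025e-01 -2.200e-03]
 [ 3.025e-01  9.531e-01 -5.000e-04]
 [ 1.900e-03 -1.200e-03 -1.000e+00]]
to axis in tool mm [-0.   0.6 41. ]Traceback (most recent call last):
  File "<stdin>", line 8, in <module>
  File "h.py", line 19, in center
    return (M['m10']/M['m00'],M['m01']/M['m00']),(x,y,w,h),c
            ~~~~~~~~^~~~~~~~~
ZeroDivisionError: float division by zero
```

```bash
python3 - <<'E'
from h import *
p=onplane("top",(319.4,234.9),.1135);c=onplane("top",(316.03,248.08),.1135);print(p,"mark yaw",np.arctan2(p[1]-c[1],p[0]-c[0]))
a=vision.camera("scene")[120:260,150:300];b=vision.camera("top")[180:320,240:390]
cv2.imwrite("pics/c2.png",cv2.resize(np.hstack([a,b]),(800,373),interpolation=2))
E
```

```text
[0.49462851 0.23751876 0.1135    ] mark yaw -0.27700193189766115
```

View pics/c2.png

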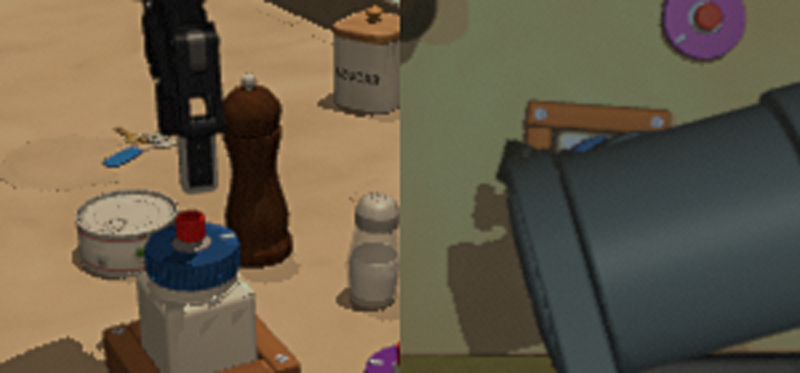

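Emit:
carry_out --deltas "0 0.5 14 0 0 0 0.4; 0 0.5 28 0 0 0 0.5; 0 0.5 40 0 0 0 0.6; 0 0.5 40 0 0 0 0.65; 0 0.5 40 0 0 0 0.7; 0 0.5 40 0 0 0 1; 0 0.5 40 0 0 0 1; 0 0.5 40 0 0 0 1"

```text
time_s: 2.7
eef_pos: [0.4722, 0.2442, 0.1219]
eef_rot: [0.0, 0.153, 0.988, -0.0]
wrist_force: [-1.4, -3.0, 5.0]
opening: 0.201
grasp_force: 58.9
```

Emit:
carry_out --deltas "0 0 0 0 0 0 1; 0 0 0 0 0 0 1"

```text
time_s: 2.95
eef_pos: [0.4722, 0.2442, 0.1219]
eef_rot: [0.0, 0.153, 0.988, -0.0]
wrist_force: [-3.1, -3.6, 5.3]
opening: 0.201
grasp_force: 58.9
```

```bash
python3 - <<'E'
from h import *
o=sensors.get_obs();print(o["eef_pos"].round(4),o["eef_rot"].round(4),o["wrist_force"].round(2),o["torque"].round(3),o["opening"],o["grasp_force"])
a=vision.camera("scene")[140:260,160:280]
cv2.imwrite("pics/c3.png",cv2.resize(a,(600,600),interpolation=2))
E
```

```text
[0.4722 0.2442 0.1219] [ 4.000e-04  1.528e-01  9.883e-01 -1.000e-04] [-3.09 -3.57  5.35] [-0.727  0.292  0.021] 0.20080912553072633 58.89818740077317
```

View pics/c3.png

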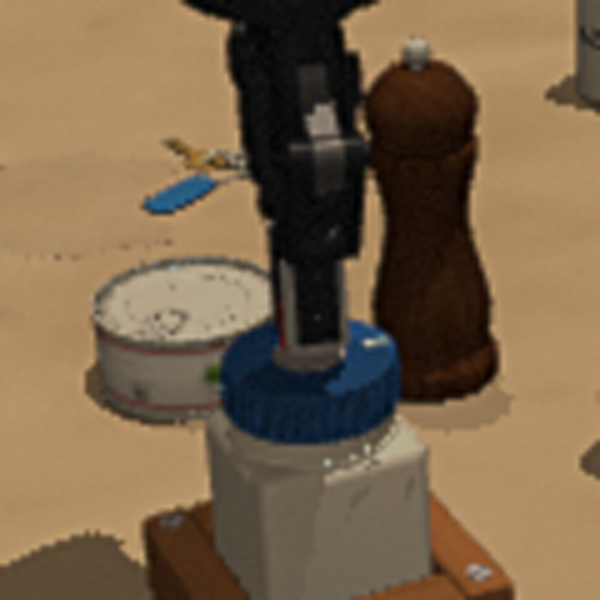

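Emit:
carry_out --deltas "0 0 -4 0 0 0 1; 0 0 -8 0 0 0 1; 0 0 -11 0 0 0 1; 0 0 -11 0 0 0 1; 0 0 -11 0 0 0 1"

```text
time_s: 3.62
eef_pos: [0.4717, 0.2445, 0.132]
eef_rot: [-0.0, 0.153, 0.988, -0.0]
wrist_force: [1.7, -0.4, -5.4]
opening: 0.2
grasp_force: 59.1
```

```bash
python3 - <<'E'
from h import *
for i in range(5): im=vision.camera("scene")
o=sensors.get_obs();print(o["time_s"],o["eef_pos"].round(4),o["wrist_force"].round(2))
cv2.imwrite("pics/c4.png",cv2.resize(im[140:260,160:280],(600,600),interpolation=2))
E
```

```text
3.875 [0.4717 0.2444 0.1321] [ 1.59 -1.5  -4.75]
```

View pics/c4.png

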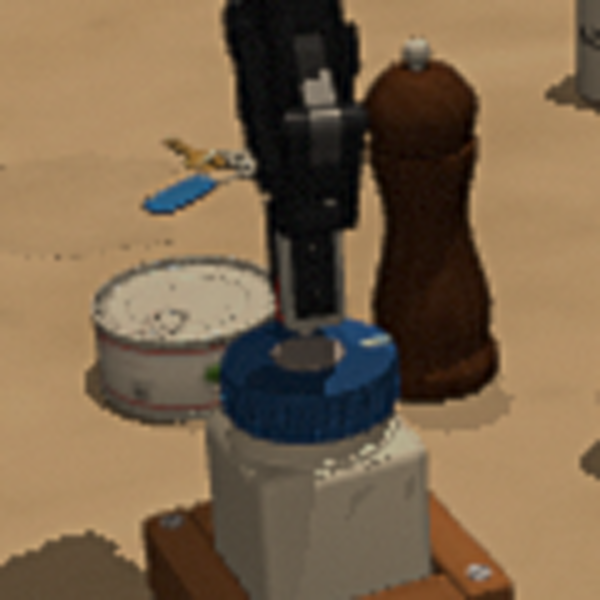

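The knob is lifted off the cap by about 10 mm and the jar hasn't moved, since the cap rim is still at (310,380) in the crop. The next move lowers the knob and releases it.

Emit:
carry_out --deltas "0 0 -0.4 0 0 0 1; 0 0 -0.4 0 0 0 1; 0 0 4 0 0 0 1; 0 0 8 0 0 0 1; 0 0 8 0 0 0 0; 0 0 8 0 0 0 0; 0 0 8 0 0 0 0; 0.5 0 8 0 0 0 0; 0.9 0 8 0 0 0 0; 0.9 0 8 0 0 0 0"

```text
time_s: 5.12
eef_pos: [0.4709, 0.2447, 0.1243]
eef_rot: [-0.0, 0.153, 0.988, 0.0]
wrist_force: [0.5, -0.4, 0.5]
opening: 1.001
grasp_force: 0.0
```

```bash
python3 - <<'E'
from h import *
o=sensors.get_obs();print(o["time_s"],o["eef_pos"].round(4),o["wrist_force"].round(2),o["opening"])
im=vision.camera("scene")
cv2.imwrite("pics/c5.png",cv2.resize(im[140:260,160:280],(600,600),interpolation=2))
E
```

```text
5.125 [0.4709 0.2447 0.1243] [ 0.49 -0.41  0.46] 1.0012635250374295
```

View pics/c5.png

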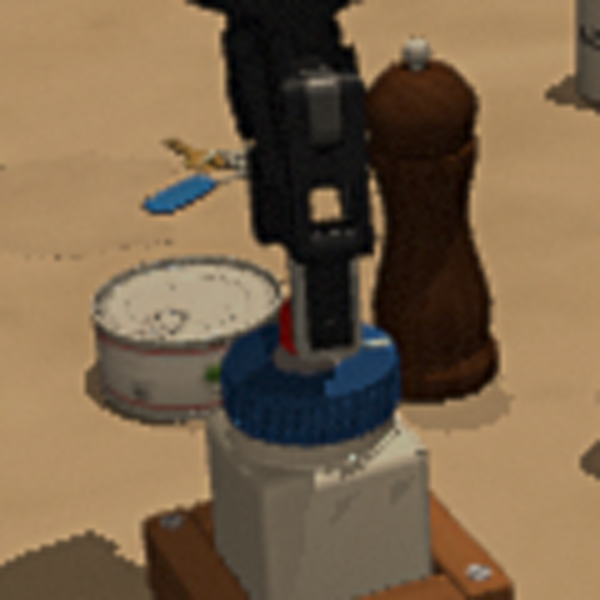

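The knob is shut again, with red visible down to the grey collar at about (288,330), and the gripper is open around it. Next I go down around the cap and close.

Emit:
carry_out --deltas "0 0 12 0 0 0 0; 0 0 24 0 0 0 0; 0 0 34 0 0 0 0; 0 0 34 0 0 0 0; 0 0 34 0 0 0 0.2; 0 0 34 0 0 0 0.3; 0 0 34 0 0 0 1; 0 0 34 0 0 0 1; 0 0 34 0 0 0 1; 0 0 34 0 0 0 1"

```text
time_s: 6.42
eef_pos: [0.4712, 0.2443, 0.0913]
eef_rot: [0.0, 0.153, 0.988, -0.0]
wrist_force: [-2.7, -2.2, 4.8]
opening: 0.707
grasp_force: 63.4
```

```bash
python3 - <<'E'
from h import *
o=sensors.get_obs();print(o["time_s"],o["q"].round(3),o["eef_pos"].round(4),o["eef_rot"].round(4),o["wrist_force"].round(2),o["torque"].round(2),o["opening"])
im=vision.camera("scene")
cv2.imwrite("pics/c6.png",cv2.resize(im[140:260,160:280],(600,600),interpolation=2))
E
```

```text
6.425 [ 2.550e-01  2.570e-01  1.827e+00 -1.000e-03  1.057e+00 -1.009e+00] [0.4712 0.2443 0.0913] [ 3.000e-04  1.528e-01  9.883e-01 -3.000e-04] [-2.68 -2.22  4.75] [-0.47  0.42 -0.02] 0.7073727752353927
```

View pics/c6.png

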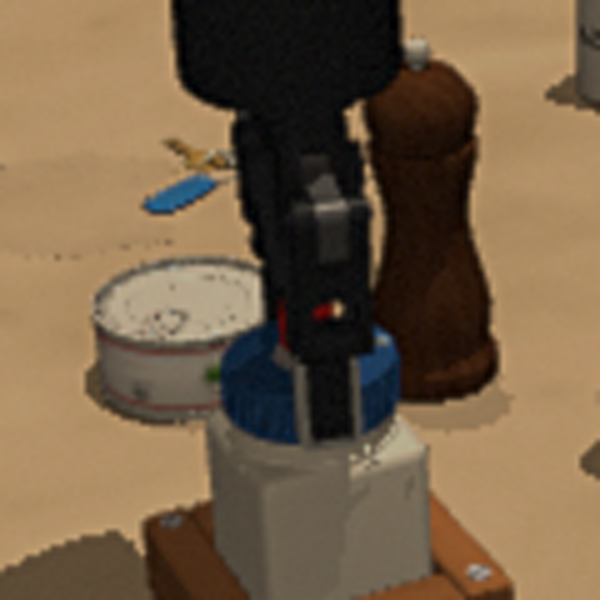

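Emit:
carry_out --deltas "0 0 -0.3 0 0 -0.05 1; 0 0 -0.6 0 0 -0.15 1; 0 0 -0.8 0 0 -0.26 1; 0 0 -1 0 0 -0.37 1; 0 0 -1.2 0 0 -0.48 1; 0 0 -1.4 0 0 -0.6 1; 0 0 -1.6 0 0 -0.72 1; 0 0 -1.8 0 0 -0.84 1; 0 0 -2 0 0 -0.96 1; 0 0 -2 0 0 -1.07 1; 0 0 -2 0 0 -1.15 1; 0 0 -2 0 0 -1.15 1"

```text
time_s: 7.98
eef_pos: [0.4713, 0.2448, 0.0927]
eef_rot: [0.0, -0.409, 0.913, -0.0]
wrist_force: [0.1, 0.0, 1.0]
opening: 0.706
grasp_force: 64.7
```

```bash
python3 - <<'E'
from h import *
o=sensors.get_obs();print(o["time_s"],o["q"].round(3),o["eef_pos"].round(4),o["eef_rot"].round(4),o["wrist_force"].round(2),o["torque"].round(2),o["opening"],o["grasp_force"])
im=vision.camera("scene")
cv2.imwrite("pics/c7.png",cv2.resize(im[140:260,160:280],(600,600),interpolation=2))
E
```

```text
7.975 [ 0.255  0.255  1.826  0.     1.06  -2.158] [0.4713 0.2448 0.0927] [ 4.000e-04 -4.089e-01  9.126e-01 -1.000e-04] [0.08 0.01 0.95] [ 0.01  0.09 -0.03] 0.7062063149837826 64.74463747814298
```

View pics/c7.png

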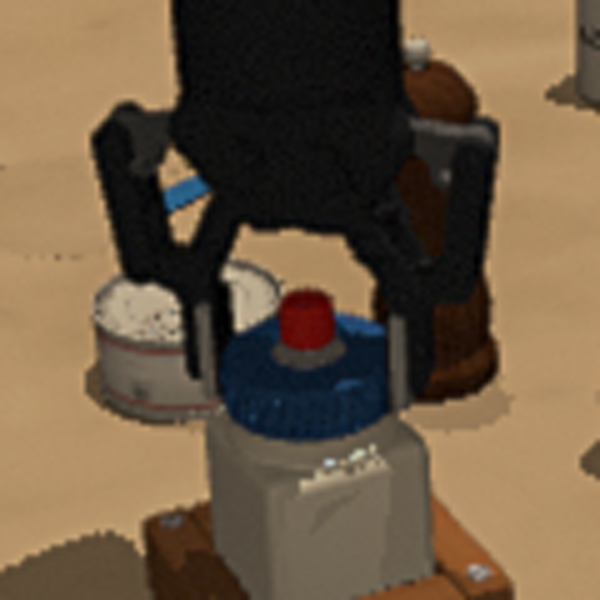

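The mark has gone from (380,340) and should now be hidden behind the knob, as a turn of about 1.15 rad would put it. The jar body hasn't rotated and the wrist torque is about zero, so I lift gently.

Emit:
carry_out --deltas "0 0 -2 0 0 0 1; 0 0 -4 0 0 0 1; 0 0 -6 0 0 0 1; 0 0 -6 0 0 0 1"

```text
time_s: 8.52
eef_pos: [0.4711, 0.2448, 0.0985]
eef_rot: [0.0, -0.409, 0.912, -0.0]
wrist_force: [1.6, -0.3, -1.2]
opening: 0.706
grasp_force: 64.7
```

Emit:
carry_out --deltas "0 0 -4 0 0 0 1; 0 0 -8 0 0 0 1; 0 0 -12 0 0 0 1; 0 0 -16 0 0 0 1; 0 0 -20 0 0 0 1; 0 0 -23 0 0 0 1; 0 0 -23 0 0 0 1; 0 0 -23 0 0 0 1"

```text
time_s: 9.52
eef_pos: [0.4709, 0.2447, 0.1212]
eef_rot: [-0.0, -0.409, 0.912, 0.0]
wrist_force: [0.1, -0.4, -1.4]
opening: 0.706
grasp_force: 64.7
```

```bash
python3 - <<'E'
from h import *
o=sensors.get_obs();print(o["time_s"],o["eef_pos"].round(4),o["eef_rot"].round(4),o["wrist_force"].round(2),o["torque"].round(2),o["opening"],o["grasp_force"])
im=vision.camera("scene")
cv2.imwrite("pics/c8.png",cv2.resize(im[140:260,160:280],(600,600),interpolation=2))
E
```

```text
9.525 [0.4709 0.2447 0.1212] [-1.000e-04 -4.092e-01  9.124e-01  0.000e+00] [ 0.06 -0.42 -1.41] [-0.04 -0.01 -0.06] 0.7064664594573721 64.7284125443548
```

View pics/c8.png

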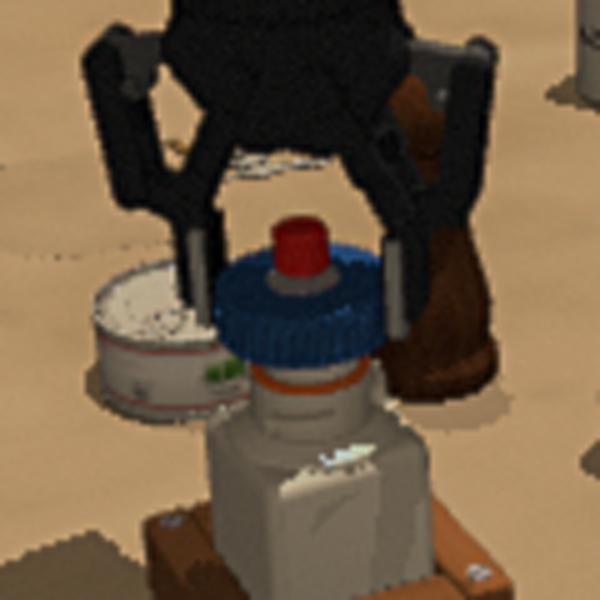

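The cap is held level, with its skirt's lower edge at about (300,365). It is roughly 12 mm above the seal on the jar's mouth at (310,380), and the jar is still in its brace, so I hand in.

```bash
python3 -c "
from bench import ctrl; print(ctrl.hand_in())"
```

```text
the job is handed in; nothing more can be done
None
```

I've handed the job in: the vent was pulled about 10 mm to its stop and sprang shut, then the cap was turned about 66° anticlockwise and lifted off, and it is held level about 12 mm above the mouth with the jar still in its brace; no verdict was returned.

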